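Fit the keyed handwheel on the screen press spindle

ROBOT

A 6-joint arm with a two-finger parallel gripper is mounted at the origin on the work surface. World frame = base frame: x ahead of the robot, y to its left, z up, the work surface at z = 0. Lengths are in mm, angles in rad, forces in N, time in s.
With the tool pointing down it reaches from about 275 to 750 mm from the base axis. Payload 10.2 kg.
Tool frame: the origin (TCP) lies where the fingers leave the gripper's body, on its centre line; the fingertips stand 73 mm ahead of it and the grasp point (between the pads) lies 54 mm ahead of it; z points along the fingers, y is the line along which they close (so a half turn about z gives the same grasp; the last joint's range is limited). The gripper opens to 85 mm and grips with 20 to 120 N. Pads are 22 mm wide; open, the fingers measure 114 mm over their backs; the gripper's body (76 mm by 85 mm) begins 54 mm behind the grasp point. The pads swing forward as they close: fully open they stand 13 mm farther back than shut.
Start: joints at [1.039, 0.313, 1.498, -0, 1.331, -0.223], TCP at [159.569, 500.169, 303.894] pointing down, gripper open.
Joint ranges: [-2.94, 2.94], [-0.97, 2.17], [0.19, 2.56], [-1.23, 4.37], [0.02, 3.11], [-2.88, 2.88]. Speed limits (rad/s): [2.39, 2.39, 3.01, 3.14, 3.14, 3.14].

INTERFACE

Orientations are given as a unit quaternion [w, x, y, z].
In Python, from rig import ctrl gives the robot as it stands.
- The arm moves only by the shell command python3 -m creep 'ROWS' [OPENING] [FORCE]. ROWS is JSON, a list that holds one entry, the list of rows, each a list of 6 numbers: the shift along the world's x, y, z in units of 25 mm (1.0 is 25 mm), then the turn, a rotation vector about the world's x, y, z in units of 5 degrees (1.0 is 5 degrees). In form: [[[x, y, z, ax, ay, az], ...]]. A call has 1 to 20 rows; each row is the pose to reach, as a shift and turn from the pose commanded when the call began; what a row does not reach only later rows make up. A row lasts 1/12 s, in which the tool goes at most 41.7 mm and 7.16 degrees, less where a joint would pass 70% of its speed; a pose out of reach is approached as far as the arm can. A call with a gripper value outside its range is refused whole. OPENING is the finger opening in mm, from 0 to 85.4, set as the call begins (- or left out, the last holds). The fingers move at their own pace and stop on an object; FORCE is the grip in N (left out, the last holds). Time passes only in rows, so rows that repeat a pose let the fingers close. It gives the time, the measured TCP pose, the force, the opening and the grip force at its end, in the units of the state.
- ctrl.sense(): the state, without advancing time (a new reading comes with each control period).
- ctrl.capture(name): name is "scene" or "top"; returns a dict with "image" (480x640x3 uint8, red, green, blue), "fx", "fy", "cx", "cy" (pixels), "R" (3x3) and "t" (3): a world point X has camera coordinates R X + t. Camera axes: x right, y down, z forward; pixel columns grow to the right and rows downward; lengths in mm; the calibration is good to about 2 mm. A picture is of the moment at which its call begins. There is no depth.
- ctrl.finish_job(): hands the job in; it is judged then, once.
The state is a dict: "time_s": time; "joints": joint angles; "dq": joint speeds; "tau": joint torques, N m; "eef_pos": TCP position; "ee_rot": TCP orientation; "force": force on the tool from outside, world axes, zero at the start; "wrist_torque": the same for the moment, N m; "grip_width": opening from 0.0 (shut) to 1.0 (fully open); "grip_force": force on a finger pad.
Only numpy, scipy, OpenCV 4.12 (cv2) and the standard library are available. Lean on these libraries where they do the work, as an engineer would, in place of code of your own. Each camera call takes 0.05 s, during which the arm holds its last target. There are 200 camera calls.

TASK

Pick up the black handwheel and fit it on the press's upright spindle: lower it over the spindle, turn it until its keyway finds the brass key, and bring it fully home on the grey bearing block, then let go. Feel for the key with a light touch (never press or knock the wheel on the press with more than 80 N), and leave the orange blocks and the jar where they are.

Things in the scene. Friction and masses are not known exactly. Their poses are not given: they have to be found in the camera images.
- handwheel: Loose black handwheel, about 0.32 kg, 78 mm tall, standing upright, open end down, on brown paper 2 mm thick. Origin: centre of its underside; z up its axis; +x to its keyway. Underside up: aluminium hub sleeve, 60 mm across, 0 to 38 mm; six-lobed disc, 90 mm across, 38 to 46 mm; plain round grip 46 to 78 mm. Orange marks on the disc and the grip's top lie above the keyway.
- wheel_grip (a point): Point on the handwheel's axis 62 mm above its underside, the middle of the round black grip (38 mm in diameter, 32 mm tall), to be gripped from above at any yaw. Axes as the handwheel's.
- wheel_keyway (a point): Point on the handwheel's underside, 22 mm from its axis, in the keyway: a slot 10 mm wide cut through the hub sleeve's wall over its full 38 mm height. It opens into the blind bore, 30.6 mm in diameter and 38 mm deep, open at the underside. Axes as the handwheel's.
- press: Fixed screen press. Origin: on the spindle's axis at table height, z up. A grey bearing block, 68 mm square and 60 mm tall, stands here on a dark plate 12 mm thick; the rest lies to its -y side: two studs with clamps up to 162 mm tall, 125 mm off in -y and 70 mm off in +x and -x, and a screen frame beyond them.
- spindle_seat (a point): Point on the spindle's axis on the bearing block's top face, 60 mm above the table, where the wheel's underside rests when home. Axes as the press's. A brass key 8 mm wide stands out from the spindle to 22 mm from its axis, from this face to its flat top 12 mm above. Its direction is not measured: anywhere within 1.0 rad (57 degrees) either side of this point's +x.
- spindle_tip (a point): Top of the spindle, 32 mm above spindle_seat: vertical, steel, 28 mm in diameter, the last 6 mm tapered to 18 mm. It is locked and cannot turn. A wheel whose keyway is not over the key rests on the key's top, 12 mm above home; within about 0.05 rad either side of the key's direction it can go down. Axes as the press's.
- block_a: Bystander: loose orange 50 mm cube. Origin: centre of its underside.
- block_b: Bystander: another loose orange 50 mm cube. Origin: centre of its underside.
- jar: Bystander: loose yellow ink jar, white cap, 56 mm in diameter, 60 mm tall, on the paper. Origin: centre of its underside.

How it is judged (in metres and radians):
On the way, in this order (a step that is already met when the one before it is completed fails the run):
1. the handwheel is lifted clear of the paper (height (world z) of handwheel above 0.04 m), for 0.1 s.
2. the handwheel is over the spindle, around it, but not yet down over the key (horizontal distance between handwheel and spindle_seat below 0.004 m and z of handwheel in the frame of spindle_seat between 0.008 and 0.03 m), for 0.1 s.
At the end, for the whole second after the job is handed in: The handwheel is fully home on the spindle: its underside within 3 mm of the bearing block's top face, its centre within 3 mm of the spindle's axis, upright within 0.06 rad, at rest and released (horizontal distance between handwheel and spindle_seat below 0.003 m and z of handwheel in the frame of spindle_seat between -0.003 and 0.003 m and angle between handwheel's own z axis and vertical below 0.06 rad and linear speed of handwheel below 0.01 m/s); the robot touches nothing.
It fails at once if the handwheel is pressed or knocked on the press with more than 80 N (contact force between handwheel and press above 80 N).
It fails at once if a bystander (block_a) is moved more than 20 mm (distance of block_a from where it was at the start of the episode above 0.02 m).
It fails at once if a bystander (block_b) is moved more than 20 mm (distance of block_b from where it was at the start of the episode above 0.02 m).
It fails at once if a bystander (jar) is moved more than 20 mm (distance of jar from where it was at the start of the episode above 0.02 m).
It also fails if it takes over 72 s, if anything falls off the work surface, if the arm or the gripper's body presses on something with over 40 N, if the wrist force passes 120 N, or if a joint passes its speed limit or range.

## Working session

There is one attempt and no reset: what is moved stays moved. The work goes in short steps, Python scripts to look and compute and a shell command to move; the robot and the scene stay as the last step left them, time stands still between calls to the robot, and variables do not carry over. Pictures are saved under pics/ and viewed, at most 10 in all, crops included, and the job is handed in when it is done.

```bash
ls; mkdir -p pics
python3 - <<'E'
from rig import ctrl
import cv2,numpy as np,pickle
for n in("scene","top"):
    c=ctrl.capture(n); pickle.dump(c,open(f"{n}.pkl","wb"))
    cv2.imwrite(f"pics/{n}0.png",c["image"][:,:,::-1]); print(n,c["fx"],c["cx"],c["cy"],np.round(c["R"],3).tolist(),np.round(c["t"],1), np.round(-np.array(c["R"]).T@c["t"]))
s=ctrl.sense();print(s)
E
```

```text
pics
scene 624.4664101843628 325.50877523995223 242.49866980842174 [[-0.553, 0.833, -0.016], [0.574, 0.368, -0.731], [-0.603, -0.414, -0.682]] [ 142.1 -321.2 1483.9] [1158.  614.  779.]
top 543.6458968348276 311.54790791025187 237.1430229083685 [[0.014, -1.0, -0.02], [-0.991, -0.011, -0.13], [0.13, 0.021, -0.991]] [199.  563.5 914.3] [437. 186. 984.]
{'time_s': 0.1, 'joints': array([ 1.03861938e+00,  3.13392342e-01,  1.49834906e+00, -1.53817401e-05,
        1.33102390e+00, -2.23417814e-01]), 'dq': array([-7.38691505e-05, -6.21541534e-04, -3.48732677e-03, -2.13871961e-04,
        1.34278135e-03,  6.08762423e-04]), 'tau': array([ 2.09615377e-03, -4.12905800e+01, -2.60141248e+01, -2.21972005e-04,
        3.09051793e-03, -1.00413118e-05]), 'eef_pos': array([159.48096806, 500.03454054, 303.39766996]), 'ee_rot': array([-2.09337026e-04,  1.53765238e-01,  9.88107235e-01, -5.47732248e-04]), 'force': array([-0.14761619, -0.01898957, -0.58886516]), 'wrist_torque': array([-0.0055372 ,  0.03206734,  0.05178851]), 'grip_force': 0.0, 'grip_width': 0.9985691040521618}
```

View pics/scene0.png

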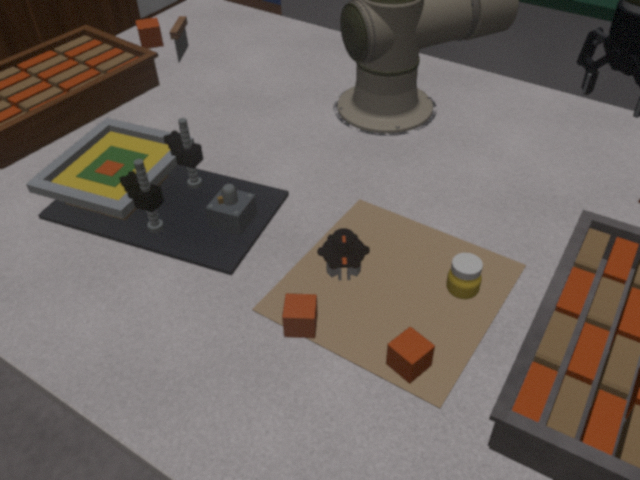

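View pics/top0.png

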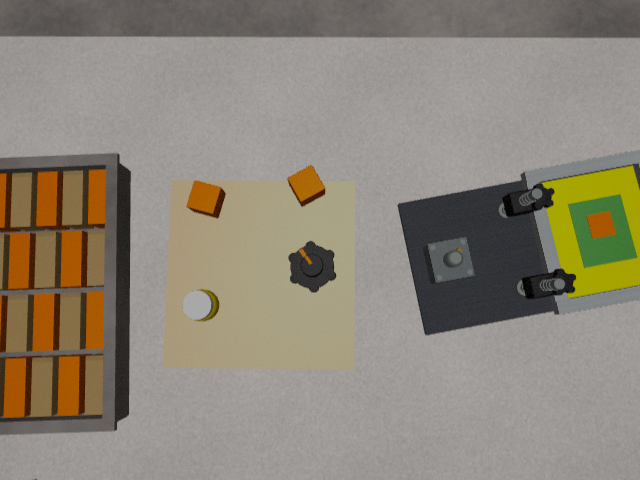

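The scene view shows the wheel at (343,250) and the spindle at (230,195). The top view shows the wheel at (312,265), the spindle at (453,258), and a brass speck near (459,250). I'll enlarge these areas.

```bash
cat > h.py <<'E'
import cv2,numpy as np,pickle
def ray(c,u,v,z):
    R=np.array(c["R"]);C=-R.T@np.array(c["t"])
    d=R.T@np.array([(u-c["cx"])/c["fx"],(v-c["cy"])/c["fy"],1]);return C+d*(z-C[2])/d[2]
def proj(c,X):
    p=np.array(c["R"])@np.array(X,float)+np.array(c["t"]);return np.array([c["fx"]*p[0]/p[2]+c["cx"],c["fy"]*p[1]/p[2]+c["cy"]])
def tri(c1,p1,c2,p2):
    P=[np.diag([1,1,1.])@np.array([[c["fx"],0,c["cx"]],[0,c["fy"],c["cy"]],[0,0,1]])@np.c_[np.array(c["R"]),np.array(c["t"])] for c in(c1,c2)]
    X=cv2.triangulatePoints(*P,np.array(p1,float),np.array(p2,float))[:,0];return X[:3]/X[3]
E
python3 - <<'E'
from h import *
S=pickle.load(open("scene.pkl","rb"));T=pickle.load(open("top.pkl","rb"))
def crop(c,u,v,w=66,h=50):
    im=c["image"][v-h//2:v+h//2,u-w//2:u+w//2,::-1]
    return cv2.convertScaleAbs(cv2.resize(im,(400,300),interpolation=cv2.INTER_CUBIC),alpha=1.6)
cv2.imwrite("pics/crops.png",np.vstack([np.hstack([crop(T,312,265),crop(T,452,260)]),np.hstack([crop(S,343,252),crop(S,230,205)])]))
# orange marks on wheel
for n,c,(u,v) in(("T",T,(312,265)),("S",S,(343,250))):
    hsv=cv2.cvtColor(c["image"],cv2.COLOR_RGB2HSV); m=cv2.inRange(hsv,(2,120,60),(22,255,255))
    sub=np.zeros_like(m);sub[v-35:v+35,u-30:u+30]=m[v-35:v+35,u-30:u+30]
    k,l,st,ce=cv2.connectedComponentsWithStats(sub);print(n,[(s[4],np.round(p,1)) for s,p in zip(st[1:],ce[1:]) if s[4]>3])
print("paper spot", ray(T,312,265,80), ray(S,343,243,80)); print("tip",tri(T,(453,257),S,(229,188)))
E
```

```text
T [(np.int32(82), array([305. , 255.8]))]
S [(np.int32(29), array([343.6, 238.6])), (np.int32(40), array([344. , 260.3]))]
paper spot [508.78419698 203.73256351  80.        ] [525.32378303 214.29162135  80.        ]
tip [524.00645851 -27.7140835   91.60141331]
```

View pics/crops.png

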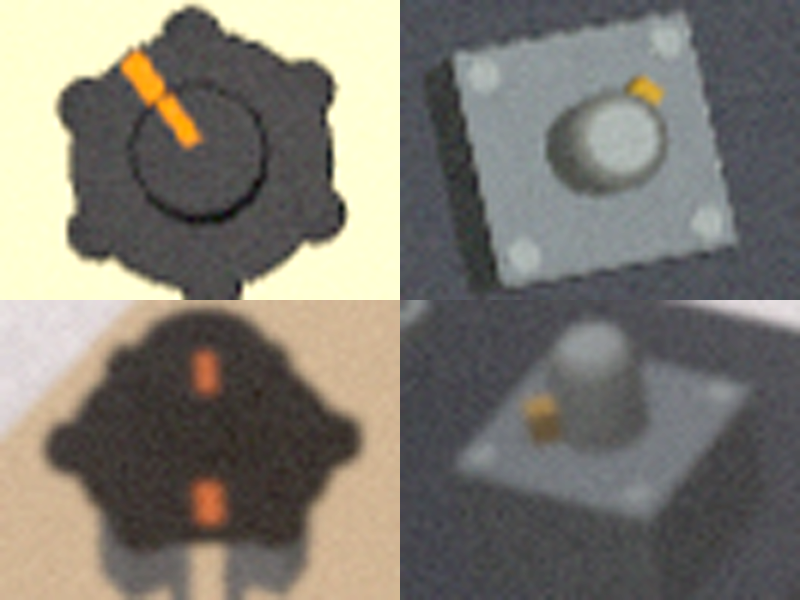

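The crops show the keyway marks pointing up-left from the grip centre in the top view. The brass key is up-right of the spindle in the top view and left of it in the scene view. Next I'll compute positions.

Run:
```python
from h import *
S=pickle.load(open("scene.pkl","rb"));T=pickle.load(open("top.pkl","rb"))
def up(q,u,v,ox=0,oy=0): return (u-33+(q[0]-ox)/6.06-.42,v-25+(q[1]-oy)/6.0-.42)
w=lambda q:up(q,312,265); k=lambda q:up(q,452,260,400); ks=lambda q:up(q,230,205,400,300); ws=lambda q:up(q,343,252,0,300)
r=lambda x:np.round(x,1)
# block top outline in top view by quad of crop-read corners; bolts as well
for name,pts,f,c in(("T",[(455,55),(685,15),(735,240),(505,288)],k,T),("Tbolt",[(484,77),(667,41),(707,222),(524,255)],k,T),("S",[(458,468),(752,388),(652,518)],ks,S)):
    P=np.array([ray(c,*f(p),60)[:2] for p in pts]); print(name,r(P).tolist(), "centre",r(P.mean(0) if len(P)==4 else (P[0]+P[1])/2))
print("tip T",r(ray(T,*k((626,138)),92)),"tip S",r(ray(S,*ks((598,345)),92)))
print("key T",r(ray(T,*k((643,87)),72)),"key S",r(ray(S,*ks((541,404)),72)))
# brass mask centroid
for c,(u,v) in((T,(459,250)),(S,(219,199))):
    hsv=cv2.cvtColor(c["image"],cv2.COLOR_RGB2HSV)[v-7:v+8,u-7:u+8]; m=(cv2.inRange(hsv,(8,100,60),(28,255,255))>0); ys,xs=np.nonzero(m); print(len(xs),r(ray(c,xs.mean()+u-7,ys.mean()+v-7,71)))
print("wheel T",r(ray(T,*w((199.5,151)),80)))
print("grip mark T",r(ray(T,*w((179,120)),80)),"disc mark",r(ray(T,*w((142,77)),48)))
print("grip mark S",r(ray(S,*ws((206,372)),80)),"disc mark S",r(ray(S,*ws((209,503)),48)))
# dark silhouette of disc in top
hsv=cv2.cvtColor(T["image"],cv2.COLOR_RGB2HSV)
m=cv2.inRange(hsv,(0,0,0),(180,255,75))[225:305,275:350]; n=cv2.inRange(hsv,(2,180,60),(22,255,255))[235:280,285:335]
cs,_=cv2.findContours(m,cv2.RETR_EXTERNAL,cv2.CHAIN_APPROX_NONE); cc=max(cs,key=cv2.contourArea); (a,b),R=cv2.minEnclosingCircle(cc); print("disc",r(ray(T,a+275,b+225,44)),R)
```

```text
T [[549.1, 7.5], [561.2, -57.1], [497.5, -69.4], [483.2, -5.4]] centre [522.7 -31.1]
Tbolt [[542.9, -0.5], [553.7, -51.9], [502.5, -61.8], [492.5, -10.8]] centre [522.9 -31.3]
S [[561.3, -55.3], [483.8, -5.2], [548.1, 8.4]] centre [522.6 -30.2]
tip T [522.9 -32.   92. ] tip S [522.2 -28.9  92. ]
key T [539.2 -41.9  72. ] key S [535.1 -43.4  72. ]
16 [538.6 -42.6  71. ]
18 [538.7 -40.2  71. ]
wheel T [509.2 204.6  80. ]
grip mark T [517.8 210.3  80. ] disc mark [532.9 221.9  48. ]
grip mark S [515.8 209.4  80. ] disc mark S [531.2 220.3  48. ]
disc [509.7 204.5  44. ] 25.495529174804688
```

```bash
python3 -m creep '[[[14,-11.83,0,0,0,0],[14,-11.83,0,0,0,0],[14,-11.83,0,0,0,0],[14,-11.83,0,0,0,0],[14,-11.83,0,0,0,0],[14,-11.83,0,0,0,0],[14,-11.83,0,0,0,0],[14,-11.83,0,0,0,0],[14,-11.83,0,0,0,0],[14,-11.83,0,0,0,0],[14,-11.83,0,0,0,0],[14,-11.83,0,0,0,0],[14,-11.83,-1,0,0,0],[14,-11.83,-2,0,0,0],[14,-11.83,-3,0,0,0],[14,-11.83,-4,0,0,0],[14,-11.83,-5,0,0,0],[14,-11.83,-5,0,0,0],[14,-11.83,-5,0,0,0]]]' 85
```

```text
time_s: 1.68
eef_pos: [509.3, 204.4, 178.5]
ee_rot: [-0.001, 0.154, 0.988, -0.0]
force: [1.0, 0.2, 0.9]
grip_width: 0.996
grip_force: 0.0
```

```bash
python3 -m creep '[[[0,0,-0.8,0,0,0],[0,0,-1.6,0,0,0],[0,0,-2.1,0,0,0],[0,0,-2.28,0,0,0],[0,0,-2.28,0,0,0],[0,0,-2.28,0,0,0]]]' && python3 -m creep '[[[0,0,0,0,0,0],[0,0,0,0,0,0],[0,0,0,0,0,0],[0,0,0,0,0,0],[0,0,0,0,0,0],[0,0,0,0,0,0],[0,0,0,0,0,0],[0,0,0,0,0,0],[0,0,0,0,0,0],[0,0,0,0,0,0],[0,0,0,0,0,0],[0,0,0,0,0,0]]]' 30 60
```

```text
time_s: 2.18
eef_pos: [510.3, 204.6, 123.4]
ee_rot: [0.001, 0.154, 0.988, 0.0]
force: [0.3, 0.7, 0.1]
grip_width: 0.995
grip_force: 0.0
time_s: 3.18
eef_pos: [509.8, 204.5, 122.6]
ee_rot: [0.0, 0.154, 0.988, 0.0]
force: [-0.9, 0.3, 5.3]
grip_width: 0.427
grip_force: 59.7
```

```bash
python3 -m creep '[[[0,0,1,0,0,0],[0,0,2,0,0,0],[0,0,3,0,0,0],[0,0,4,0,0,0],[0,0,4.6,0,0,0],[0.05,-1,4.6,0,0,-1.3],[0.1,-2,4.6,0,0,-2.6],[0.2,-3,4.6,0,0,-3.9],[0.25,-4,4.6,0,0,-5.2],[0.3,-5,4.6,0,0,-6.5],[0.35,-6,4.6,0,0,-7.8],[0.4,-7,4.6,0,0,-9.1],[0.45,-8,4.6,0,0,-10.4],[0.5,-8.8,4.6,0,0,-11.7],[0.53,-9.2,4.6,0,0,-13],[0.53,-9.41,4.6,0,0,-14.3],[0.53,-9.41,4.6,0,0,-14.3],[0.53,-9.41,4.6,0,0,-14.3],[0.53,-9.41,4.6,0,0,-14.3],[0.53,-9.41,4.6,0,0,-14.3]]]'
python3 - <<'E'
from rig import ctrl
from h import *
for n in("scene","top"):
    c=ctrl.capture(n); pickle.dump(c,open(f"{n}1.pkl","wb"))
def crop(c,u,v,w=100,h=150):
    im=c["image"][v-h//2:v+h//2,u-w//2:u+w//2,::-1]
    return cv2.convertScaleAbs(cv2.resize(im,(400,600),interpolation=cv2.INTER_CUBIC),alpha=1.6)
S=pickle.load(open("scene1.pkl","rb"));T=pickle.load(open("top1.pkl","rb"))
cv2.imwrite("pics/over.png",np.hstack([crop(S,232,155),crop(T,460,258)])); print(ctrl.sense())
E
```

```text
time_s: 4.85
eef_pos: [522.7, -30.3, 236.8]
ee_rot: [-0.0, 0.701, 0.713, -0.0]
force: [0.0, 0.4, -2.5]
grip_width: 0.428
grip_force: 61.2
{'time_s': 4.95, 'joints': array([-2.81961247e-01,  3.72206746e-01,  1.59829584e+00,  1.31409807e-05,
        1.17124280e+00, -2.98106744e-01]), 'dq': array([-0.0008094 ,  0.00067407, -0.00146966, -0.00059765,  0.00019892,
        0.00818967]), 'tau': array([-4.15640173e-02, -4.34681082e+01, -2.50841707e+01,  4.55496847e-03,
        8.09496094e-03, -2.15001788e-02]), 'eef_pos': array([522.77615937, -30.35363447, 236.83516055]), 'ee_rot': array([-7.00637769e-05,  7.01377327e-01,  7.12790179e-01, -3.09755937e-05]), 'force': array([-0.73948413,  0.29697289, -2.19779714]), 'wrist_torque': array([-0.02095264,  0.01909774, -0.00758322]), 'grip_force': 61.199562549591064, 'grip_width': 0.42553948483832926}
```

View pics/over.png

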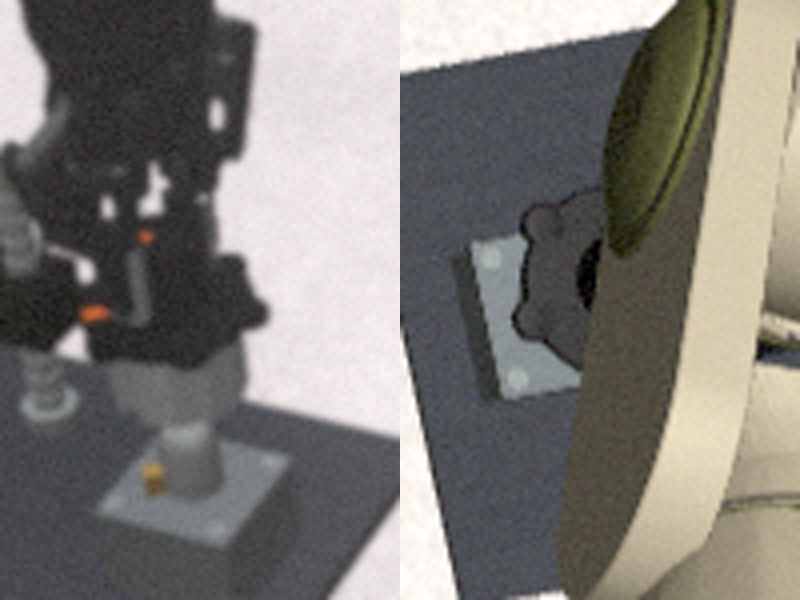

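The scene view shows the hub sleeve hanging just above the spindle, with orange marks at about (206,158) and (218,139). The arm hides most of the top view. I'll check how far the sleeve is off the spindle axis.

Run:
```python
from h import *
S0=pickle.load(open("scene.pkl","rb"));S=pickle.load(open("scene1.pkl","rb"));T=pickle.load(open("top1.pkl","rb"))
g=cv2.GaussianBlur(cv2.cvtColor(S["image"],cv2.COLOR_RGB2GRAY),(3,3),0).astype(int)
for v in (172,174,176,178,180,190,193,196,199): print(v,g[v,200:252].tolist())
X=np.array([522.7,-30.8])
for z in(60,80,92,116,135): print(z,np.round(proj(S,[*X,z]),1))
hsv=cv2.cvtColor(S["image"],cv2.COLOR_RGB2HSV);m=cv2.inRange(hsv,(2,120,60),(14,255,255));m[:120]=0;m[170:]=0;m[:,:195]=0;m[:,230:]=0
k,l,st,ce=cv2.connectedComponentsWithStats(m)
for s,p in zip(st[1:],ce[1:]): print(s[4],p,ray(S,*p,162.2),ray(S,*p,194.2))
```

```text
172 [48, 49, 49, 50, 50, 49, 48, 50, 53, 56, 60, 62, 62, 62, 63, 64, 64, 64, 63, 62, 62, 64, 64, 62, 58, 53, 48, 44, 43, 44, 47, 50, 54, 57, 59, 60, 60, 61, 62, 61, 59, 58, 66, 88, 115, 134, 142, 144, 143, 143, 143, 142]
174 [45, 46, 46, 46, 46, 47, 47, 47, 50, 55, 60, 63, 64, 63, 63, 65, 67, 67, 68, 69, 69, 70, 70, 68, 65, 63, 62, 61, 62, 63, 64, 65, 65, 64, 63, 60, 59, 60, 61, 62, 61, 61, 65, 83, 110, 131, 140, 143, 143, 144, 144, 144]
176 [54, 50, 48, 47, 47, 46, 45, 46, 49, 54, 59, 62, 64, 64, 65, 66, 67, 67, 68, 68, 69, 70, 70, 69, 67, 65, 65, 64, 64, 65, 65, 65, 66, 66, 63, 61, 61, 60, 61, 61, 60, 61, 72, 94, 119, 134, 140, 142, 142, 142, 143, 145]
178 [76, 64, 54, 49, 45, 44, 45, 46, 48, 50, 54, 60, 63, 64, 65, 65, 66, 67, 67, 67, 69, 69, 68, 68, 68, 66, 65, 65, 65, 64, 64, 65, 66, 65, 63, 61, 61, 61, 61, 61, 61, 66, 81, 104, 124, 135, 137, 137, 138, 141, 144, 146]
180 [79, 66, 54, 49, 47, 46, 46, 46, 46, 47, 51, 58, 62, 63, 64, 65, 66, 67, 68, 68, 67, 67, 68, 68, 67, 66, 65, 65, 64, 64, 65, 66, 66, 67, 65, 62, 61, 61, 61, 60, 60, 60, 66, 77, 89, 98, 105, 112, 119, 125, 131, 1
[... 451 characters left out ...]
45, 45, 45, 45, 46, 45, 45, 46, 47, 52, 60, 69, 76, 81, 84, 85, 84, 79, 72, 66, 64, 63, 63, 62, 63, 62, 62, 60, 59, 58, 56, 54, 56, 64, 73, 78, 79, 79, 80, 80, 80, 80, 81, 84, 87, 89, 89, 85]
199 [43, 44, 45, 45, 45, 45, 45, 45, 45, 47, 48, 54, 63, 70, 74, 75, 75, 75, 73, 70, 67, 64, 62, 60, 60, 61, 62, 62, 63, 62, 60, 60, 58, 57, 55, 54, 54, 59, 69, 75, 77, 79, 80, 80, 79, 79, 80, 80, 79, 78, 73, 64]
60 [230.4 200.8]
80 [229.1 192.2]
92 [228.3 186.9]
116 [226.6 176.1]
135 [225.3 167.4]
9 [218. 139.] [491.34888129 -69.71736661 162.2       ] [525.95516017 -34.27158078 194.2       ]
27 [204.96296296 157.85185185] [547.12602579 -50.76492938 162.2       ] [578.83877996 -16.30233022 194.2       ]
```

```bash
python3 -m creep '[[[0,0,-0.3,0,0,0],[0,0,-0.6,0,0,0],[0,0,-0.85,0,0,0],[0,0,-1.0,0,0,0],[0,0,-1.1,0,0,0],[0,0,-1.1,0,0,0]]]' && python3 -m creep '[[[0,0,-0.06,0,0,0],[0,0,-0.12,0,0,0],[0,0,-0.18,0,0,0],[0,0,-0.18,0,0,0]]]'
```

```text
time_s: 5.45
eef_pos: [522.6, -30.8, 208.7]
ee_rot: [-0.001, 0.702, 0.712, -0.0]
force: [0.2, -0.9, -2.4]
grip_width: 0.425
grip_force: 61.2
time_s: 5.78
eef_pos: [522.8, -30.8, 204.7]
ee_rot: [-0.0, 0.702, 0.712, -0.0]
force: [0.6, 0.4, -2.4]
grip_width: 0.426
grip_force: 61.2
```

```bash
python3 -m creep '[[[0,0,-0.06,0,0,0],[0,0,-0.12,0,0,0],[0,0,-0.18,0,0,0],[0,0,-0.24,0,0,0],[0,0,-0.28,0,0,0],[0,0,-0.28,0,0,0],[0,0,-0.28,0,0,0]]]' && python3 -m creep '[[[0,0,-0.03,0,0,0],[0,0,-0.06,0,0,0],[0,0,-0.09,0,0,0],[0,0,-0.12,0,0,0],[0,0,-0.15,0,0,0],[0,0,-0.15,0,0,0],[0,0,-0.15,0,0,0]]]'
```

```text
time_s: 6.37
eef_pos: [522.8, -30.8, 197.9]
ee_rot: [-0.0, 0.702, 0.712, -0.0]
force: [-1.1, 0.5, -2.5]
grip_width: 0.429
grip_force: 61.3
time_s: 6.95
eef_pos: [522.8, -30.8, 194.1]
ee_rot: [-0.0, 0.702, 0.712, -0.0]
force: [-0.8, 0.0, -2.1]
grip_width: 0.425
grip_force: 61.3
```

```bash
python3 -m creep '[[[0,0,-0.04,0,0,0],[0,0,-0.04,0,0,0],[0,0,-0.04,0,0,0]]]'; python3 -m creep '[[[0,0,-0.03,0,0,0],[0,0,-0.03,0,0,0],[0,0,-0.03,0,0,0]]]' ; python3 -m creep '[[[0,0,-0.03,0,0,0],[0,0,-0.03,0,0,0],[0,0,-0.03,0,0,0]]]'
```

```text
time_s: 7.2
eef_pos: [522.8, -30.8, 193.1]
ee_rot: [-0.0, 0.702, 0.712, -0.0]
force: [0.2, -0.8, -1.8]
grip_width: 0.426
grip_force: 61.3
time_s: 7.45
eef_pos: [522.8, -30.8, 192.4]
ee_rot: [-0.0, 0.702, 0.712, -0.0]
force: [1.1, -0.3, -2.4]
grip_width: 0.425
grip_force: 61.3
time_s: 7.7
eef_pos: [522.9, -30.8, 191.9]
ee_rot: [0.0, 0.702, 0.712, 0.0]
force: [-0.2, 1.2, 1.3]
grip_width: 0.425
grip_force: 61.6
```

```bash
python3 -m creep '[[[0,0,-0.03,0,0,0],[0,0,-0.03,0,0,0],[0,0,-0.03,0,0,0]]]'; python3 -m creep '[[[0,0,0,0,0,0.2],[0,0,0,0,0,0.4],[0,0,0,0,0,0.4]]]'; python3 -m creep '[[[0,0,0,0,0,0.2],[0,0,0,0,0,0.4],[0,0,0,0,0,0.4]]]'
```

```text
time_s: 7.95
eef_pos: [523.0, -30.8, 191.4]
ee_rot: [0.0, 0.702, 0.712, 0.0]
force: [-1.5, 0.6, 6.1]
grip_width: 0.426
grip_force: 62.1
time_s: 8.2
eef_pos: [522.8, -30.9, 191.4]
ee_rot: [0.0, 0.689, 0.725, -0.0]
force: [-2.7, 0.3, 6.3]
grip_width: 0.424
grip_force: 62.2
time_s: 8.45
eef_pos: [522.6, -31.1, 191.4]
ee_rot: [0.0, 0.676, 0.736, -0.0]
force: [-5.3, -1.2, 7.7]
grip_width: 0.425
grip_force: 62.3
```

```bash
for i in 1 2 3; do python3 -m creep '[[[0,0,0,0,0,0.2],[0,0,0,0,0,0.4],[0,0,0,0,0,0.4]]]' | egrep 'pos|force:'; done; python3 -c "
from rig import ctrl;print(ctrl.sense()['wrist_torque'])"
```

```text
eef_pos: [522.6, -31.1, 191.5]
force: [-5.0, -1.3, 7.9]
grip_force: 62.4
eef_pos: [522.7, -31.2, 191.6]
force: [-5.6, -2.2, 8.2]
grip_force: 62.4
eef_pos: [522.8, -31.3, 191.6]
force: [-5.0, -2.5, 9.2]
grip_force: 62.4
[-0.42279191  0.83251193 -0.07946867]
```

```bash
python3 -m creep '[[[0,0,0,0,0,-0.7],[0,0,0,0,0,-1.4],[0,0,0,0,0,-2.0],[0,0,0,0,0,-2.0]]]' | egrep 'pos|force:'; for i in 1 2 3; do python3 -m creep '[[[0,0,0,0,0,-0.2],[0,0,0,0,0,-0.4],[0,0,0,0,0,-0.4]]]' | egrep 'pos|force:'; done
```

```text
eef_pos: [522.8, -31.1, 190.9]
force: [-1.2, -2.4, -2.6]
grip_force: 61.2
eef_pos: [522.7, -30.8, 190.5]
force: [-0.3, -1.4, -2.5]
grip_force: 61.3
eef_pos: [522.8, -30.7, 190.8]
force: [-0.1, -0.4, -2.8]
grip_force: 61.3
eef_pos: [522.8, -30.8, 190.9]
force: [0.2, -0.5, -2.1]
grip_force: 61.3
```

```bash
for i in 1 2; do python3 -m creep '[[[0,0,-0.03,0,0,0],[0,0,-0.03,0,0,0],[0,0,-0.03,0,0,0]]]' | egrep 'pos|force:'; done;  python3 -c "
from rig import ctrl;s=ctrl.sense();print(s['wrist_torque'],s['joints'][5],s['joints'][0])"
```

```text
eef_pos: [522.8, -30.8, 190.1]
force: [-0.3, -0.3, -3.1]
grip_force: 61.3
eef_pos: [522.8, -30.8, 189.3]
force: [-0.6, -0.2, -1.1]
grip_force: 61.3
[ 0.04107243 -0.03049185 -0.01798427] -0.1922461858757595 -0.2828253332093475
```

Run:
```python
from rig import ctrl
from h import *
c=ctrl.capture("scene"); pickle.dump(c,open("scene2.pkl","wb"))
im=c["image"][115:235,170:290,::-1]
cv2.imwrite("pics/seat1.png",cv2.convertScaleAbs(cv2.resize(im,(600,600),interpolation=cv2.INTER_CUBIC),alpha=1.7))
```

```text
(no output)
```

View pics/seat1.png

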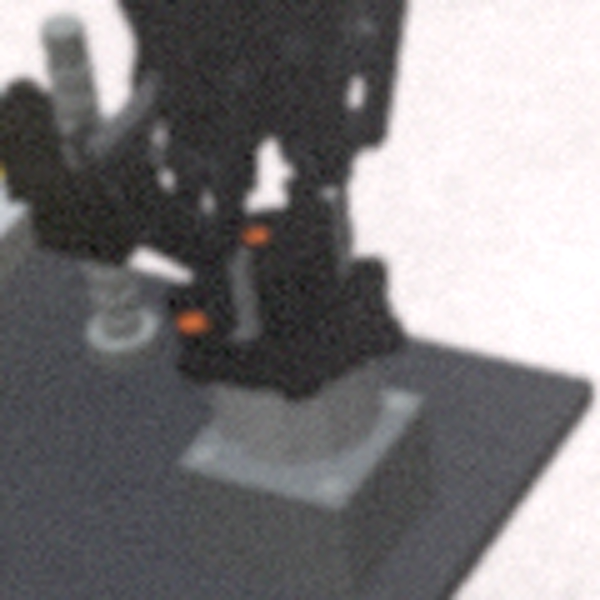

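The picture shows the sleeve close to the block top, level, with its lowest rim near (228,207) and the disc mark near (208.6,179.4). I'll check the height.

Run:
```python
from h import *
S=pickle.load(open("scene2.pkl","rb"))
th=np.linspace(0,2*np.pi,73)
for z in(60,64,68,70,72): 
    P=np.array([proj(S,[522.7+30*np.cos(t),-30.8+30*np.sin(t),z]) for t in th]); print(z,np.round(P[P[:,1].argmax()],1))
g=cv2.cvtColor(S["image"],cv2.COLOR_RGB2GRAY)
print([int(g[v,226:231].mean()) for v in range(195,216)])
for b in(60,66,72):
    a=ray(S,208.1,178.9,b+46)[:2]-[522.7,-30.8]; t=ray(S,221,162.0,b+78)[:2]-[522.7,-30.8]; print(b,a,np.arctan2(a[1],a[0]),np.hypot(*a),t)
```

```text
60 [228.9 211.4]
64 [228.7 209.7]
68 [228.4 207.9]
70 [228.3 207.1]
72 [228.1 206.2]
[52, 60, 64, 65, 65, 67, 66, 66, 66, 65, 64, 68, 69, 75, 78, 78, 79, 79, 75, 64, 52]
60 [ 14.48654576 -32.36621457] -1.1499547541656225 35.46028558499405 [ -5.23402678 -13.69848604]
66 [ 20.02478796 -26.33348286] -0.9206529446271214 33.08238885311737 [ 0.76525203 -7.53933495]
72 [ 25.56303016 -20.30075114] -0.6711605751263382 32.64336085402162 [ 6.76453084 -1.38018387]
```

```bash
for i in 1 2 3; do python3 -m creep '[[[0,0,-0.03,0,0,0],[0,0,-0.03,0,0,0],[0,0,-0.03,0,0,0]]]' | egrep 'pos|force:'; done;  python3 -c "
from rig import ctrl;s=ctrl.sense();print(s['wrist_torque'])"
```

```text
eef_pos: [522.8, -30.8, 188.6]
force: [-0.3, 0.2, -2.6]
grip_force: 61.3
eef_pos: [522.8, -30.8, 187.8]
force: [1.5, 0.6, -2.8]
grip_force: 61.3
eef_pos: [522.8, -30.8, 187.1]
force: [-0.9, 0.3, -2.7]
grip_force: 61.3
[0.01198717 0.03810493 0.01611305]
```

```bash
python3 -m creep '[[[0,0,-0.05,0,0,0],[0,0,-0.1,0,0,0],[0,0,-0.15,0,0,0],[0,0,-0.2,0,0,0],[0,0,-0.2,0,0,0]]]' | egrep 'pos|force:'; for i in 1 2 3; do python3 -m creep '[[[0,0,-0.03,0,0,0],[0,0,-0.03,0,0,0],[0,0,-0.03,0,0,0]]]' | egrep 'pos|force:'; done
```

```text
eef_pos: [522.7, -30.8, 181.8]
force: [0.4, 0.2, -2.3]
grip_force: 61.3
eef_pos: [522.8, -30.8, 181.4]
force: [-0.1, -0.4, -2.1]
grip_force: 61.3
eef_pos: [522.9, -30.8, 180.7]
force: [0.0, -0.4, -1.2]
grip_force: 61.7
eef_pos: [523.0, -30.9, 180.6]
force: [-1.4, 0.5, 5.7]
grip_force: 61.8
```

```bash
python3 -m creep '[[[0,0,0,0,0,0],[0,0,0,0,0,0],[0,0,0,0,0,0],[0,0,0,0,0,0],[0,0,0,0,0,0],[0,0,0,0,0,0],[0,0,0,0,0,0],[0,0,0,0,0,0]]]' 80 && python3 -m creep '[[[0,0,0.3,0,0,0],[0,0,0.8,0,0,0],[0,0,1.6,0,0,0],[0,0,2.6,0,0,0],[0,0,3.6,0,0,0],[0,0,4.6,0,0,0],[0,1,5,0,0,0],[0,2.4,5,0,0,0],[0,3.8,5,0,0,0],[0,5.2,5,0,0,0],[0,6.6,5,0,0,0],[0,8,5,0,0,0],[0,8,5,0,0,0],[0,8,5,0,0,0]]]'
python3 - <<'E'
from rig import ctrl
from h import *
o=[]
for n,(u,v) in(("scene",(230,185)),("top",(455,258))):
    c=ctrl.capture(n);pickle.dump(c,open(n+"3.pkl","wb")); o.append(cv2.resize(c["image"][v-40:v+40,u-40:u+40,::-1],(400,400),interpolation=cv2.INTER_CUBIC))
cv2.imwrite("pics/end.png",cv2.convertScaleAbs(np.hstack(o),alpha=1.7))
E
```

```text
time_s: 13.42
eef_pos: [522.8, -30.8, 179.9]
ee_rot: [-0.0, 0.738, 0.674, -0.0]
force: [1.1, 0.0, -0.0]
grip_width: 0.935
grip_force: 0.0
time_s: 14.58
eef_pos: [522.5, 170.5, 305.3]
ee_rot: [0.0, 0.737, 0.675, 0.0]
force: [-0.3, -0.2, 0.1]
grip_width: 0.94
grip_force: 0.0
```

View pics/end.png

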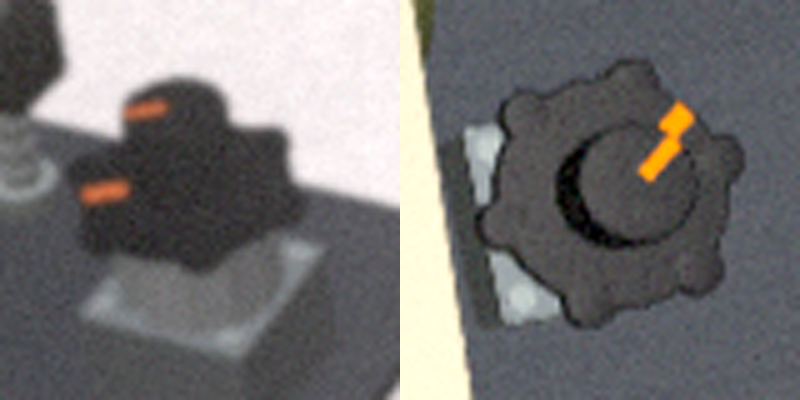

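The wheel stands level and released, with its lower rim at about row 211, which matches z = 60 (home).

```bash
python3 -c "
from rig import ctrl;print(ctrl.finish_job())"
```

```text
the job is handed in; nothing more can be done
None
```

The handwheel's keyway found the key, the last pictures show it home on the bearing block and released, and I handed the job in at about 15 s; the hand-in gave no verdict.

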